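# Shuttle a specimen block to the light stage with ratchet forceps

## Robot

A 6-joint arm with a two-finger parallel gripper is mounted at the origin on the work surface. World frame = base frame: x ahead of the robot, y to its left, z up, the work surface at z = 0. Lengths are in mm, angles in rad, forces in N, time in s.
With the tool pointing down it reaches from about 325 to 850 mm from the base axis. Payload 15.5 kg.
Tool frame: the origin (TCP) lies at the very end of the fingers, on their centre line; the grasp point (between the pads) lies grasp_offset behind it (grasp_offset is the distance from the TCP to the grasp point, in mm); z points along the fingers, y is the direction in which the jaws open and shut (so a half turn about z gives the same grasp; the last joint's range is limited). The gripper opens to 91 mm and grips with 3 to 60 N. Pads are 32 mm wide; open, the fingers measure 118 mm over their backs; the gripper's body (76 mm by 178 mm) begins 60 mm behind the grasp point.
Start: joints at [-1.387, 0.494, 1.345, -0, 1.302, -0.096], TCP at [172.002, -600.867, 213.915] pointing down, gripper open.
Joint ranges: [-2.91, 2.91], [-0.82, 2.16], [0.22, 2.67], [-1.22, 4.37], [0.12, 2.79], [-3.08, 3.08]. Speed limits (rad/s): [1.89, 1.89, 2.57, 3.01, 3.01, 3.01].

## Interface

Orientations are given as a rotation vector (axis times angle).
In Python, from plant import reach, move_straight, move_j, command_gripper, dwell, solve_ik, snapshot, get_calibration, PlanningError, close_job, read_time, read_qpos, read_joint_vel, read_joint_efforts, read_position, read_tool_rot, read_wrist_force, read_wrist_torque, read_opening, grasp_offset gives the robot as it stands. Calls block until the motion is done:
- reach(position, orientation): joint-space move of the TCP to a pose.
- move_straight(position, velocity=150, attitude=None): straight line of the TCP; attitude=None keeps the orientation; velocity is the mean speed in mm/s.
- move_j(angles): joint-space move.
- command_gripper(opening): opening from 0.0 (shut) to 1.0 (fully open); the grip force is fixed at half the most; returns when the fingers have stopped.
- dwell(seconds).
- solve_ik(position, orientation): joint angles nearest the present ones, or None.
- snapshot(name): name is "scene" or "top" or "wrist"; returns the picture (400x640x3 uint8, blue, green, red); there is no depth.
- get_calibration(name): a dict with "fx", "fy", "cx", "cy" (pixels), "world_from_camera" (4x4, takes a point from camera to world coordinates); the wrist camera has in their place "T_tool_cam" (4x4, takes a point from camera to tool coordinates, whose origin is the TCP and whose axes are the flange's). Camera axes: x right, y up, looking along -z (the intrinsics and any distortion apply to the point x, -y, -z); pixel columns grow to the right and rows downward; lengths in mm; the calibration is good to about 2 mm. The wrist camera is an equidistant fisheye: a pixel r from the principal point sees the ray r / f radians off the axis. A picture is of the moment at which its call begins: read the wrist's pose just before it. get_calibration takes no time and is no camera call.
A pose or a line that the arm cannot do raises PlanningError and nothing moves.
- close_job(): hands the job in, once; it reports no verdict.
Readings, each from a call of its own:
- read_time(): time.
- read_qpos(): joint angles.
- read_joint_vel(): joint speeds.
- read_joint_efforts(): joint torques, N m.
- read_position(): TCP position.
- read_tool_rot(): TCP orientation.
- read_wrist_force(): force on the tool from outside, world axes, zero at the start.
- read_wrist_torque(): the same for the moment, N m.
- read_opening(): opening from 0.0 (shut) to 1.0 (fully open).
Only numpy, scipy, OpenCV 4.12 (cv2) and the standard library are available. Lean on these libraries where they do the work, as an engineer would, in place of code of your own. Each camera call takes 0.05 s, during which the arm holds its last target.

## Task

Use the ratchet forceps on the sliding shuttle to bring the amber specimen block from the loading deck to the light stage: squeeze the two blue grips together until the ratchet holds the jaws shut on the block by itself, then slide the shuttle along its rail until the block is well inside the black ring, and let go with the forceps still locked. Then press the red pad straight down so the ratchet lets go and the jaws spring wide open, and leave the block standing free inside the ring. The robot must not touch the block itself, and nothing else on the bench may be knocked out of place.

Things in the scene. Friction and masses are not known exactly. Their poses are not given: they have to be found in the camera images.
- stand: fixed aluminium stand (80 x 360 mm base) with a rail along its own y axis; its x axis points from the handles to the jaws, its origin is on the bench under the middle of the rail; its yaw (about +-0.2 rad) differs from run to run. At its -y end, 75 mm ahead of the rail, stands the white loading deck (56 x 44 mm, top 75 mm over the bench)
- carriage (a joint): position of the blue shuttle along the rail in m: 0 at the start (jaws at the loading deck), growing towards the stand's +y; range -0.015 to 0.22; moves freely against about 1.5 N friction and stays where it is left
- pivot (a point): scissor pivot of the forceps on the shuttle, 88 mm over the bench. The forceps lie level along the stand's x: handles towards the stand's -x, jaws towards +x, all in this plane (bars about 8 mm thick). The forceps never turn on the shuttle; the frame of this point is parallel to the stand's
- jaw_center (a point): point midway between the closed jaws, 75 mm ahead of the pivot, 88 mm over the bench, moving with the shuttle; frame parallel to the stand's. Jaw pads are 28 mm long and 12 mm high; when the block is gripped its centre lies at this point along the rail (within 1 to 2 mm)
- handle (a joint): closing angle of the swinging (right, stand -y side) handle in rad: 0 sprung open; the jaws meet the block at about 0.12, the ratchet's two teeth catch at 0.14 and 0.175, the stop is 0.2. Once a tooth has caught the handle stays (reads 0.135 or more) when let go; if not it springs back to 0. Closing takes 8 to 20 N at the grips
- grip_left (a point): centre of the blue grip (28 long x 10 wide x 12 mm high, flat sides) on the left handle, which does not swing; 80 mm behind the pivot, 12 mm to the left (stand +y) of the centre line, 88 mm over the bench; free space below and outside it. The shuttle slides along the rail to follow a gripper that closes off-centre
- grip_right (a point): centre of the like blue grip on the swinging right handle, also about 80 mm behind the pivot. Over the outer flats of the two grips: 45 mm when open, 34 mm with the first tooth caught, 31 mm with the second, 29 mm at the stop. Squeeze the two grips together from outside along the stand's y
- red_pad (a point): centre of the top of the round red release pad (28 mm wide, top 100 mm over the bench, 7 mm above everything near it) at the end of the left handle, 145 mm behind the pivot and 24 mm to its left. Pressing it straight down bends the left handle down and lifts the teeth apart: released at about 4 mm (3 N), bottoms at 10 mm (7 N)
- latch (a joint): downward bend of the left handle in rad: 0 at rest, ratchet released above about 0.035, limit 0.09; springs back
- block: amber resin specimen block, 24 mm cube, 25 g, a dark cross shape on top; origin at the centre of its underside, z up; starts on the loading deck between the open jaws (31 to 34 mm apart)
- light_stage: white square light stage, 70 x 70 mm, top 73.5 mm over the bench, on a black foot; fixed beside the stand, turned like it, its place along the rail differs; there is a gap of 80 mm or more between loading deck and stage, into which an ungripped block would fall
- stage_mark (a point): centre of the black ring (50 mm inside diameter) on top of the light stage; it lies straight along the rail from the block's starting place, and the gripped block's underside passes 1.5 mm above it
- spare_block: grey resin block, 24 mm cube, lying spare on the bench; origin under its centre. Bystander
- jar: clear jar with green cap, 52 mm wide, 70 mm tall; origin under its centre. Bystander
- dish: open glass dish, 90 mm wide, 16 mm tall; origin under its centre. Bystander
- bottle: amber bottle with black cap, 60 mm wide, 130 mm tall; origin under its centre. Bystander
- beaker: greenish glass beaker, 68 mm wide, 85 mm tall; origin under its centre. Bystander
- tweezers: steel tweezers with a green end, 125 mm long, 10 mm high, lying along their x; origin under the middle. Bystander
- marker: white pen with black cap, 125 mm long, 14 mm thick, lying along its x; origin under the white half. Bystander
- jaw: the swinging (left) jaw, turning with the right handle; origin at the pivot; it yields about 4 mm like a spring and so grips the block with 2 to 9 N when the ratchet is caught
Not all that is in view belongs to the job. Of the things like the light_stage, leave any that is purple; of the rest the larger one is meant.

How it is judged:
By the outcome, as a careful person would: the job done as asked, in the order asked, and still so for the second after the job is handed in, with the robot touching nothing.
It also fails if it takes over 48 s, if anything falls off the work surface, if the arm or the gripper's body presses on something with over 40 N, if the wrist force passes 120 N, or if a joint passes its speed limit or range.

## Working session

There is one attempt and no reset: what is moved stays moved. The work goes in short steps, each a Python script; the robot and the scene stay as the last script left them, time stands still between calls to the robot, and variables do not carry over. Pictures are saved under pics/ and viewed, and the job is handed in when it is done.

```bash
ls; mkdir -p pics
python3 - <<'E'
from plant import *
import cv2
for n in("scene","top","wrist"):
    cv2.imwrite(f"pics/{n}0.png",snapshot(n)); print(n,get_calibration(n))
print(read_time(),read_position(),read_tool_rot(),grasp_offset if not callable(grasp_offset) else grasp_offset())
E
```

```text
pics
scene {'fx': 424.4098523767625, 'fy': 424.4098523767625, 'cx': 328.5913702480254, 'cy': 201.89319594016692, 'world_from_camera': array([[-7.75736071e-01, -5.02008736e-01,  3.82388254e-01,
         1.09574567e+03],
       [ 6.30987076e-01, -6.26083664e-01,  4.58120678e-01,
         5.05099696e+02],
       [ 9.42645620e-03,  5.96662781e-01,  8.02436706e-01,
         1.02648523e+03],
       [ 0.00000000e+00,  0.00000000e+00,  0.00000000e+00,
         1.00000000e+00]])}
top {'fx': 377.8457645653058, 'fy': 377.8457645653058, 'cx': 319.2457558491672, 'cy': 199.962749585098, 'world_from_camera': array([[-1.48462150e-02,  9.99154896e-01, -3.83286368e-02,
         5.86425925e+02],
       [-9.99877623e-01, -1.46460244e-02,  5.49853177e-03,
        -8.70213897e+00],
       [ 4.93252279e-03,  3.84055787e-02,  9.99250060e-01,
         1.11190370e+03],
       [ 0.00000000e+00,  0.00000000e+00,  0.00000000e+00,
         1.00000000e+00]])}
wrist {'fx': 309.70691628693146, 'fy': 309.70691628693146, 'cx': 322.7339270344827, 'cy': 196.24950771614184, 'T_tool_cam': array([[-3.37654899e-04,  9.67925826e-01,  2.51235909e-01,
         7.04285325e+01],
       [ 9.99999885e-01,  4.12128528e-04, -2.43814614e-04,
         2.22060555e-01],
       [-3.39535947e-04,  2.51235797e-01, -9.67925854e-01,
        -1.70768157e+02],
       [ 0.00000000e+00,  0.00000000e+00,  0.00000000e+00,
         1.00000000e+00]])}
0.15 [ 171.94088327 -600.58565958  213.48433692] [-3.11022097e+00 -4.36302761e-01  3.94073846e-05] 18.8
```

View pics/scene0.png

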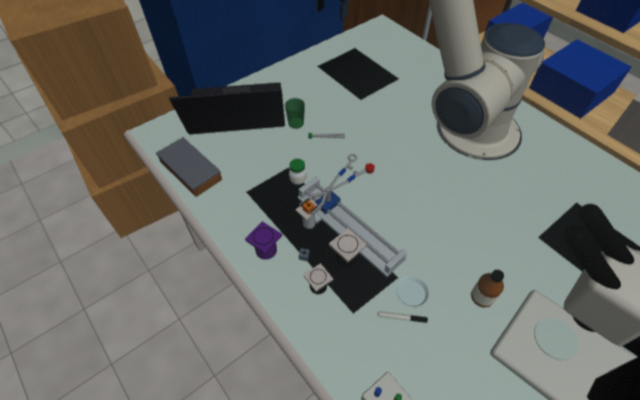

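View pics/top0.png

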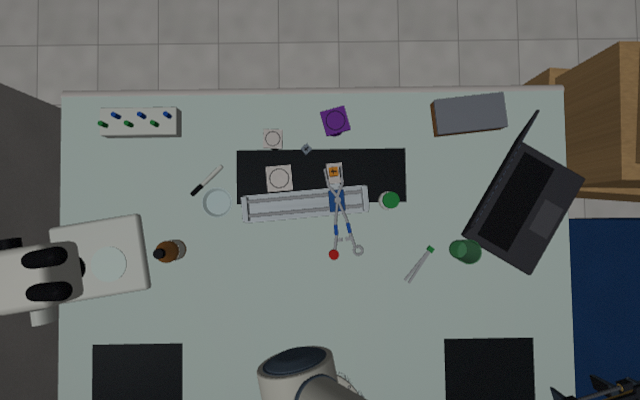

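Scene view: stand at about (350,230), with the robot to the right. Stage candidates in the top view are purple at (335,120), a small white one at (273,138) and a larger white one at (279,178). The larger white one fits, since it isn't purple, is the bigger of the two and lies along the rail from the block at (334,171). I'll confirm in a crop and measure.

```bash
cat > h.py <<'E'
import numpy as np, cv2
from plant import *
def ray(n,u,v,z):
    c=get_calibration(n); T=c["world_from_camera"]
    d=T[:3,:3]@np.array([(u-c["cx"])/c["fx"],-(v-c["cy"])/c["fy"],-1]); o=T[:3,3]
    return o+d*(z-o[2])/d[2]
def wray(u,v,z,p,rv):
    c=get_calibration("wrist"); T=c["T_tool_cam"]
    x=u-c["cx"]; y=v-c["cy"]; r=np.hypot(x,y); th=r/c["fx"]
    d=np.array([np.sin(th)*x/r,-np.sin(th)*y/r,-np.cos(th)])
    R=cv2.Rodrigues(np.array(rv,float))[0]
    o=R@T[:3,3]+p; d=R@T[:3,:3]@d
    return o+d*(z-o[2])/d[2]
def blobs(img,lo,hi,amin=8):
    m=cv2.inRange(cv2.cvtColor(img,cv2.COLOR_BGR2HSV),np.array(lo),np.array(hi))
    n,l,s,c=cv2.connectedComponentsWithStats(m)
    return [(s[i,4],c[i].round(1)) for i in range(1,n) if s[i,4]>=amin]
E
python3 - <<'E'
from h import *
im=cv2.imread("pics/top0.png"); cv2.imwrite("pics/topc.png",cv2.resize(im[100:270,230:410],None,fx=4.4,fy=3.5*4.4/3.5*0.8,interpolation=cv2.INTER_CUBIC))
sc=cv2.imread("pics/scene0.png"); cv2.imwrite("pics/scc.png",cv2.resize(sc[140:300,240:440],None,fx=3.7,fy=3.7,interpolation=cv2.INTER_CUBIC))
for k,lo,hi in(("red",(0,150,100),(6,255,255)),("red2",(172,150,80),(180,255,255)),("org",(8,150,120),(22,255,255)),("blue",(100,130,60),(125,255,255))):
    for n,i in(("top",im),("scene",sc)): print(k,n,[(a,c,ray(n,*c,{'r':100,'o':99,'b':94}[k[0]]).round(1)) for a,c in blobs(i,lo,hi) if 230<c[0]<420 and 100<c[1]<300])
print(ray("top",279,178,73.5))
E
```

```text
red top [(np.int32(68), array([333.2, 254.1]), array([480.3, -49.3, 100. ]))]
red scene [(np.int32(42), array([369.7, 166.9]), array([481.3, -47.4, 100. ]))]
red2 top []
red2 scene []
org top [(np.int32(51), array([332.9, 171.1]), array([702.5, -52.2,  99. ]))]
org scene [(np.int32(38), array([308.6, 205.4]), array([703.4, -49.1,  99. ]))]
blue top [(np.int32(94), array([331.4, 201.5]), array([620.8, -47. ,  94. ])), (np.int32(59), array([341.9, 198.5]), array([628.5, -75.5,  94. ])), (np.int32(30), array([348.3, 227.5]), array([550.2, -91.3,  94. ])), (np.int32(30), array([335.5, 229.5]), array([545.4, -56.8,  94. ]))]
blue scene [(np.int32(19), array([341.8, 171.6]), array([552.7, -88.1,  94. ])), (np.int32(22), array([351.3, 177.5]), array([545.8, -54.1,  94. ])), (np.int32(140), array([330.6, 202.4]), array([648.2, -22.5,  94. ])), (np.int32(17), array([318.9, 200.4]), array([668.9, -47.9,  94. ]))]
[688.42666861  95.55099523  73.5       ]
```

View pics/topc.png

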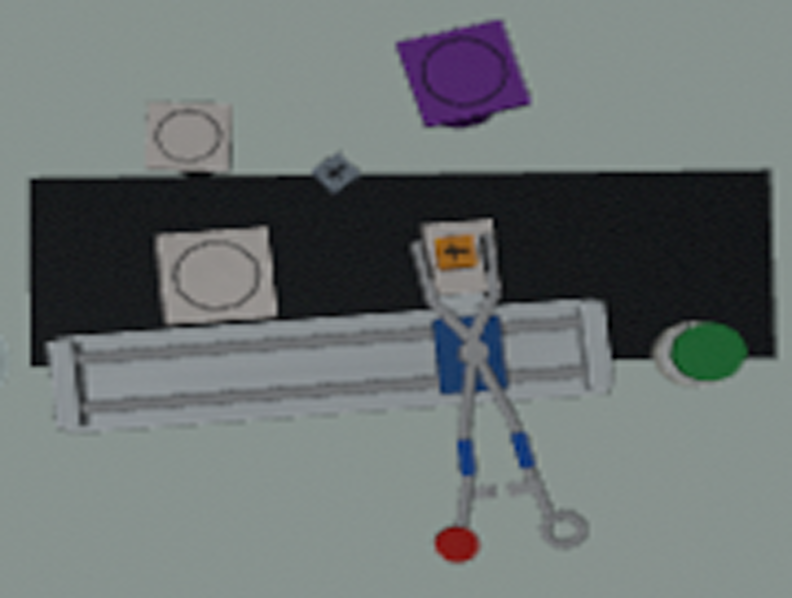

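View pics/scc.png

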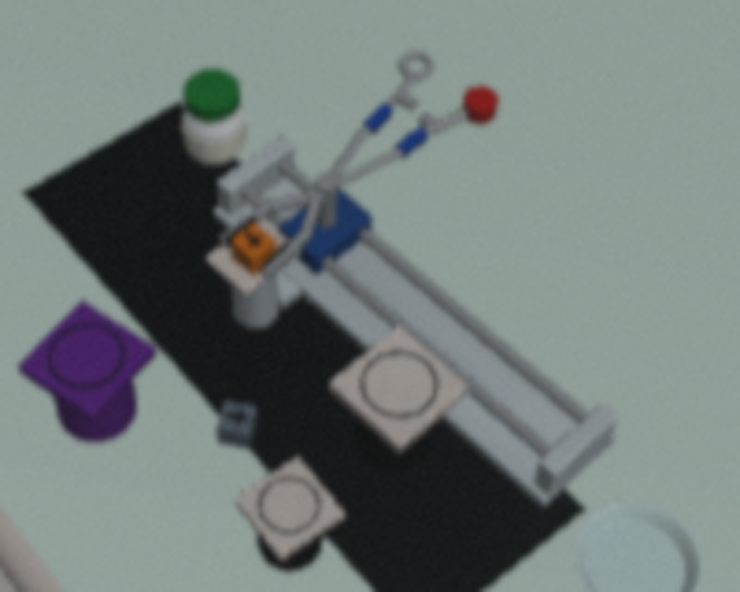

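The crops confirm it: the big white stage is at about (279,178) in the top view, with the small and purple ones off the rail line. Next, a closer look from the wrist camera.

```bash
cat >> h.py <<'E'
def rv(psi): return (-np.pi*np.array([np.cos(psi/2),np.sin(psi/2),0])).tolist()
E
python3 - <<'E'
from h import *
reach([565,-60,240],rv(0.09))
dwell(0.3)
p=read_position();r=read_tool_rot();im=snapshot("wrist")
cv2.imwrite("pics/w1.png",im); np.save("w1.npy",np.r_[p,r]); print(p,r,read_time())
for k,lo,hi,z in(("red",(0,150,60),(6,255,255),100),("org",(8,150,80),(22,255,255),99),("blue",(100,130,40),(125,255,255),94)):
    for a,c in blobs(im,lo,hi,80): print(k,a,c,wray(*c,z,p,r).round(1))
E
```

```text
[565.00546242 -60.29076907 239.9818012 ] [3.13840680e+00 1.40663650e-01 1.32191554e-05] 2.8833
red 100 [305.7 250.4] [492.  -48.4 100. ]
org 503 [327.2  54.1] [700.2 -53.   99. ]
blue 493 [316.7 129.1] [623.  -49.3  94. ]
blue 407 [342.8 125.4] [629.2 -75.3  94. ]
blue 194 [317.5 203.3] [545.2 -56.8  94. ]
blue 203 [350.3 201.6] [550.1 -91.4  94. ]
blue 5795 [617.7 339.3] [ 284.4 -744.4   94. ]
```

View pics/w1.png

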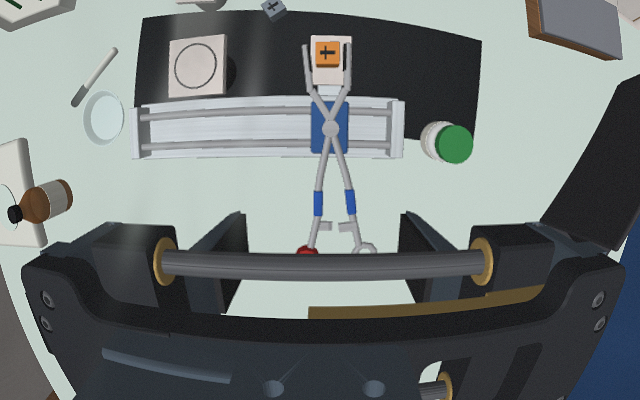

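Wrist view: grips at (317,203) and (350,202), pivot about (331,128), block (327,54), ring about (196,67). Red pad is partly hidden at (306,250). Now yaw and the ring centre.

Run:
```python
from h import *
im=cv2.imread("pics/w1.png"); q=np.load("w1.npy");p,r=q[:3],q[3:]
g=cv2.cvtColor(im,cv2.COLOR_BGR2GRAY)
cv2.imwrite("pics/w1c.png",cv2.resize(im[20:260,130:420],None,fx=2.5,fy=2.5,interpolation=cv2.INTER_CUBIC))
# stage: bright region
def stage(n,img,box,z,f):
    x0,y0,x1,y1=box; gg=cv2.GaussianBlur(cv2.cvtColor(cv2.resize(img[y0:y1,x0:x1],None,fx=4,fy=4,interpolation=cv2.INTER_CUBIC),cv2.COLOR_BGR2GRAY),(5,5),0)
    t,m=cv2.threshold(gg,0,255,cv2.THRESH_OTSU)
    cs,h=cv2.findContours(m,cv2.RETR_CCOMP,cv2.CHAIN_APPROX_NONE)
    i=max(range(len(cs)),key=lambda i:cv2.contourArea(cs[i]))
    def w(c): return np.array([f((a[0]+.5)/4-.5+x0,(a[1]+.5)/4-.5+y0,z)[:2] for a in c.reshape(-1,2).astype(float)])
    print(n,t,"square",cv2.minAreaRect(w(cs[i]).astype(np.float32)))
    for c in cs:
        if 300<cv2.contourArea(c) and c is not cs[i]: 
            W=w(c).astype(np.float32); print("  inner",cv2.minEnclosingCircle(W))
stage("wrist",im,(162,28,232,102),73.5,lambda u,v,z:wray(u,v,z,p,r))
stage("top",cv2.imread("pics/top0.png"),(262,162,296,194),73.5,lambda u,v,z:ray("top",u,v,z))
# blue grips direction
m=cv2.inRange(cv2.cvtColor(im,cv2.COLOR_BGR2HSV),np.array((100,130,40)),np.array((125,255,255)))
for (x0,x1) in((305,330),(338,362)):
    ys,xs=np.nonzero(m[180:225,x0:x1]); W=np.array([wray(x+x0,y+180,94,p,r)[:2] for x,y in zip(xs,ys)],np.float32)
    print("grip",cv2.minAreaRect(W),W.mean(0))
print("pivot",wray(331,128,97,p,r))
for a,b in(((148,117),(390,106)),((148,153),(390,146))):
    A=wray(*a,40,p,r);B=wray(*b,40,p,r);print("rail",A,B,np.arctan2((B-A)[0],-(B-A)[1]))
```

```text
wrist 135.0 square ((687.881103515625, 96.65541076660156), (70.64331817626953, 70.17903137207031), 4.316500186920166)
  inner ((646.612548828125, 83.91122436523438), 35.90925979614258)
  inner ((688.0396118164062, 96.79713439941406), 25.320003509521484)
  inner ((688.2265625, 96.90349578857422), 27.71499252319336)
top 82.0 square ((688.6844482421875, 96.39582824707031), (72.27330017089844, 71.63218688964844), 4.4077959060668945)
  inner ((649.277587890625, 89.42229461669922), 38.63880157470703)Traceback (most recent call last):
  File "<stdin>", line 21, in <module>
  File "h.py", line 8, in wray
    c=get_calibration("wrist"); T=c["T_tool_cam"]
ValueError: time passes only in moves, steps and waits
```

View pics/w1c.png

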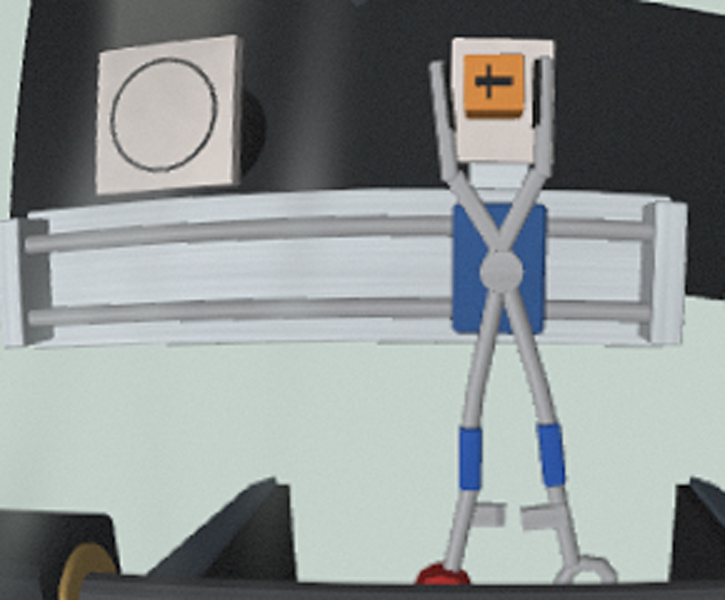

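```bash
sed -i 's/^from plant import \*/from plant import */; s/c=get_calibration("wrist")/c=CW/; s/c=get_calibration(n)/c=CAL[n]/' h.py; sed -i '2a CAL={n:get_calibration(n) for n in("scene","top")}; CW=get_calibration("wrist")' h.py
python3 - <<'E'
from h import *
im=cv2.imread("pics/w1.png"); q=np.load("w1.npy");p,r=q[:3],q[3:]
m=cv2.inRange(cv2.cvtColor(im,cv2.COLOR_BGR2HSV),np.array((100,130,40)),np.array((125,255,255)))
for (x0,x1) in((305,330),(338,362)):
    ys,xs=np.nonzero(m[180:225,x0:x1]); W=np.array([wray(x+x0,y+180,94,p,r)[:2] for x,y in zip(xs,ys)],np.float32)
    print("grip",cv2.minAreaRect(W),W.mean(0))
print("pivot",wray(330.5,128,97,p,r))
for a,b in(((148,117.5),(388,112.5)),((148,146.5),(388,145.5))):
    A=wray(*a,40,p,r);B=wray(*b,40,p,r);print("rail",A,B,np.arctan2((B-A)[0],-(B-A)[1]))
E
```

```text
grip ((545.3817749023438, -57.30430603027344), (26.577922821044922, 8.463654518127441), 4.686077117919922) [545.13135  -56.861027]
grip ((549.8753662109375, -91.55838775634766), (26.952518463134766, 8.996150970458984), 12.71445369720459) [550.04767 -91.48363]
pivot [625.45855312 -63.05757206  97.        ]
rail [626.00043755 176.82743808  40.        ] [ 649.79602783 -131.69091232   40.        ] 0.07697620811393481
rail [587.07923683 176.02660257  40.        ] [ 609.86914374 -136.19211113   40.        ] 0.07286418032748541
```

Yaw is about 0.076, and pivot, grips, pad and stage agree to about 1 mm. Next: descend over the grips and squeeze.

Run:
```python
from h import *
R=rv(0.076)
reach([546.5,-74.3,130],R)
move_straight([546.5,-74.3,71],velocity=80)
print(read_wrist_force(),read_time())
for o in(0.5,0.42,0.36,0.32):
    command_gripper(o); print(o,read_opening()*91,read_wrist_force(),read_position(),read_time())
dwell(0.2)
cv2.imwrite("pics/w2.png",snapshot("wrist"));print(read_position(),read_opening()*91)
```

```text
[-0.47612129  0.24415122  0.56901293] 4.2917
0.5 45.86584764536268 [-0.5675748   1.01479873  0.35939835] [546.43976004 -74.161144    70.96785651] 5.1167
0.42 38.29881442917628 [-0.36445455  1.42088966  1.04685188] [546.43266726 -74.2612105   70.97930635] 5.4583
0.36 34.85144473939958 [-1.660336    1.26327866 -0.20793368] [546.33576447 -74.29909077  70.91293917] 5.7
0.32 35.17676288064667 [-1.90274328  1.03037098 -1.15087664] [546.34388436 -74.29181776  70.94877932] 5.9167
[546.39211033 -74.29454323  70.94331652] 34.77906518737794
```

View pics/w2.png

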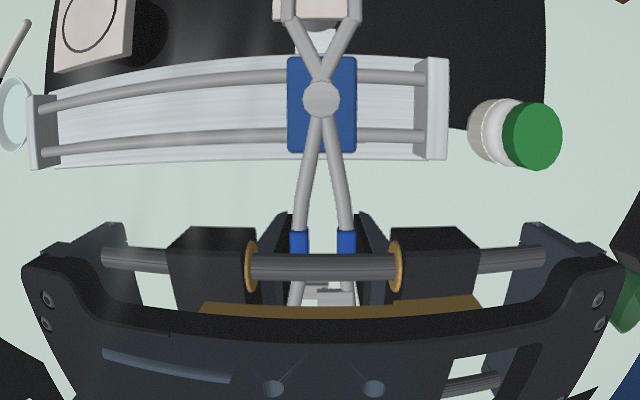

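Fingers stalled near 35 mm, with the grips touching the pads. I'll command further closing.

Run:
```python
from h import *
for o in(0.25,0.1,0.0):
    command_gripper(o); dwell(0.2); print(o,[round(read_opening()*91,1) for _ in range(4)],read_wrist_force(),read_time())
cv2.imwrite("pics/w3.png",snapshot("wrist"));cv2.imwrite("pics/t3.png",cv2.resize(snapshot("top")[130:280,230:410],None,fx=4,fy=4,interpolation=cv2.INTER_CUBIC))
```

```text
0.25 [34.9, 34.9, 34.9, 34.9] [-3.20388443  1.1319123  -1.70842835] 6.5833
0.1 [35.1, 35.1, 35.1, 35.1] [-4.15944453  1.37475838 -1.8002472 ] 7.0
0.0 [35.1, 35.1, 35.1, 35.1] [-3.75413051  1.02530882 -1.47623008] 7.4167
```

View pics/w3.png

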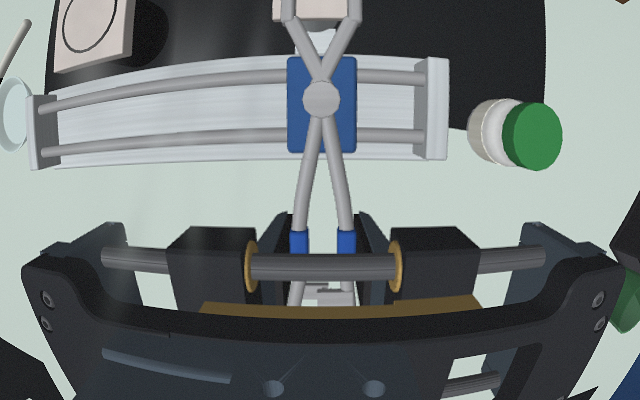

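View pics/t3.png

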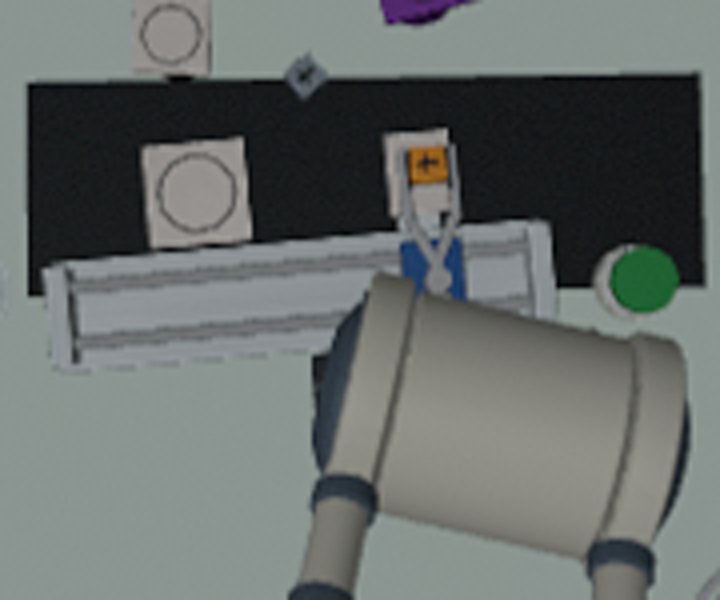

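The jaws in the top view are now on the block at (428,165 in the crop). I need to know whether the first tooth has caught, so I'll let go slightly and look. At this point a spring-back would do no harm.

Run:
```python
from h import *
im=cv2.imread("pics/w3.png"); a=cv2.resize(im[210:320,240:400],None,fx=4.5,fy=2.5,interpolation=cv2.INTER_CUBIC)
command_gripper(0.6); dwell(0.2); im=snapshot("wrist"); cv2.imwrite("pics/w4full.png",im)
b=cv2.resize(im[210:320,240:400],None,fx=4.5,fy=2.5,interpolation=cv2.INTER_CUBIC)
cv2.imwrite("pics/w4.png",np.vstack([a,b])); print(read_time(),read_opening(),read_wrist_force())
```

```text
8.275 0.5982833039779859 [ 0.45648431  0.67066517 -0.20290122]
```

View pics/w4.png

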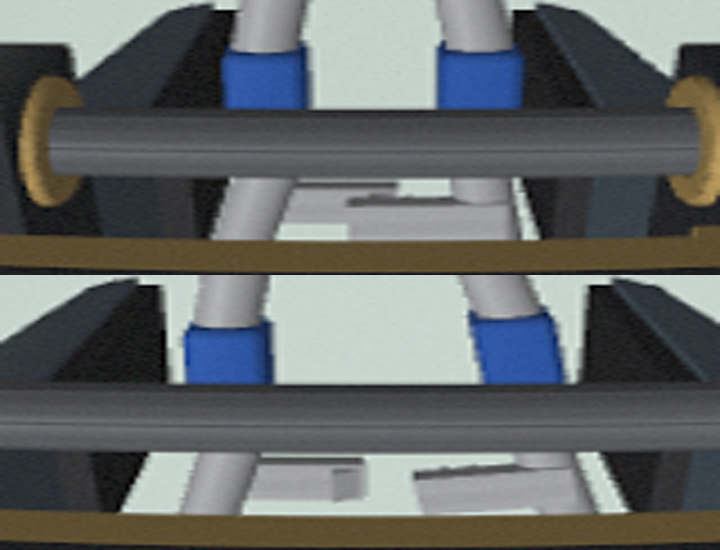

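The lower half shows the teeth apart, so the ratchet had not caught and the handle sprang back. The stall at 35 mm may come from the 32 mm pads hitting the diverging bars just behind the 28 mm grips. I'll shift a few mm toward the pivot and retry.

Run:
```python
from h import *
p=np.array(read_position()); u=np.array([np.cos(.076),np.sin(.076),0])
p=np.array([546.5,-74.3,71])+6*u
move_straight(p.tolist(),velocity=60)
for o in(0.5,0.42,0.3,0.2):
    command_gripper(o); dwell(.1); print(o,round(read_opening()*91,1),read_wrist_force().round(1),read_time())
im=snapshot("wrist");cv2.imwrite("pics/w5.png",im)
cv2.imwrite("pics/w5c.png",cv2.resize(im[0:320,220:420],None,fx=3.5,fy=1.8,interpolation=cv2.INTER_CUBIC))
```

```text
0.5 45.7 [ 0.   1.2 -0.8] 8.9917
0.42 38.3 [-0.8  2.4 -0.3] 9.4333
0.3 35.0 [-1.8  1.6 -0.9] 9.775
0.2 35.2 [-2.9  1.7 -1.4] 10.0917
```

View pics/w5c.png

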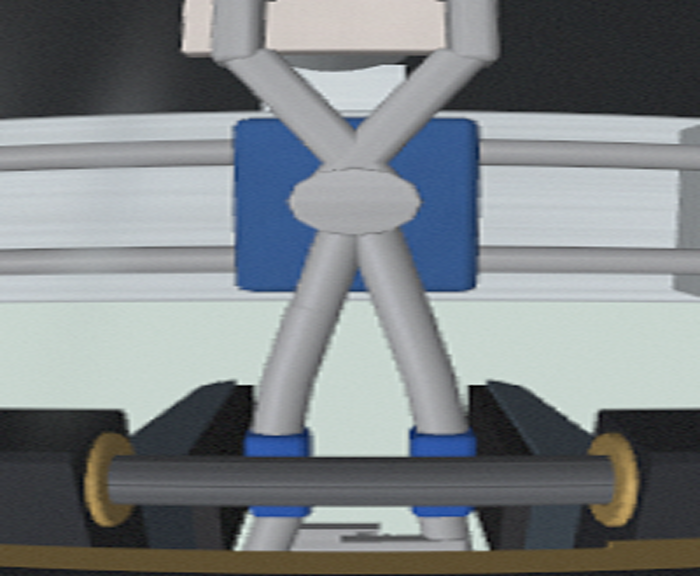

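Still 35.0 mm, so it isn't the bars. It's probably the tooth ramp. I'll try one quick full closing stroke from open, a bit further back for more leverage.

Run:
```python
from h import *
u=np.array([np.cos(.076),np.sin(.076),0]); p0=np.array([546.5,-74.3,71])
command_gripper(0.65)
move_straight((p0-4*u).tolist(),velocity=60)
t=read_time(); command_gripper(0.0); print(round(read_opening()*91,1),read_wrist_force().round(1),read_wrist_torque().round(2),read_time()-t)
dwell(.3); print(round(read_opening()*91,1),read_wrist_force().round(1),read_time())
im=snapshot("top");cv2.imwrite("pics/t5.png",cv2.resize(im[150:230,300:370],None,fx=8,fy=7,interpolation=cv2.INTER_CUBIC))
s=snapshot("scene");cv2.imwrite("pics/s5.png",cv2.resize(s[130:240,270:400],None,fx=5.5,fy=5.4,interpolation=cv2.INTER_CUBIC))
```

```text
35.0 [-0.6  1.8 -1.2] [-0.2   0.04 -0.24] 0.5250000000000004
34.5 [-0.5  2.  -1.3] 11.8417
```

View pics/t5.png

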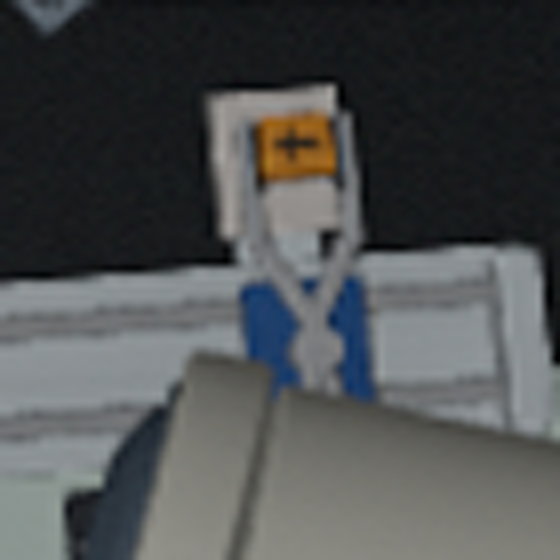

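View pics/s5.png

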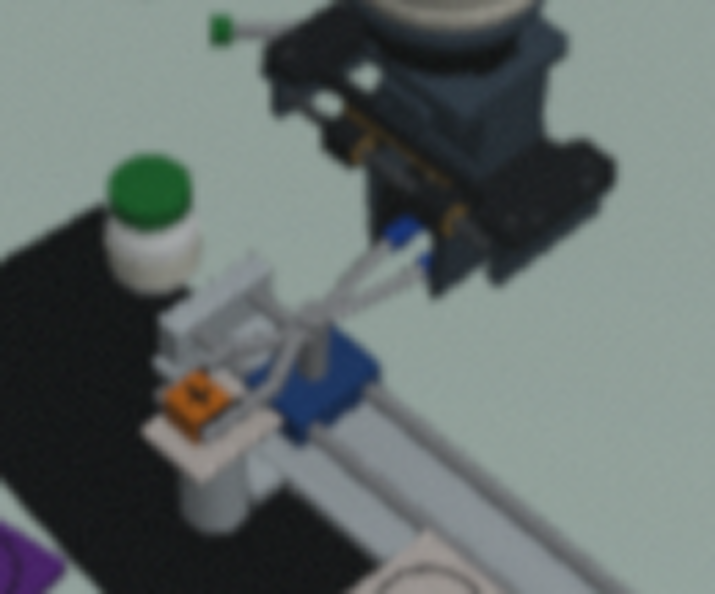

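Still about 34.5–35 mm. Hypothesis: the clamped pads hold the left handle by friction, so it can't dip for the tooth to ride over. I'll lower 2.5 mm while squeezing and watch the opening.

Run:
```python
from h import *
p=np.array(read_position()); p[2]=71
for dz in(-1,-2,-3):
    move_straight((p+[0,0,dz]).tolist(),velocity=20); dwell(.1)
    print(dz,round(read_opening()*91,2),read_wrist_force().round(1),read_wrist_torque().round(2),read_time())
move_straight(p.tolist(),velocity=20); print(round(read_opening()*91,2),read_wrist_force().round(1))
im=snapshot("wrist")
cv2.imwrite("pics/w6c.png",cv2.resize(im[210:320,240:400],None,fx=4.5,fy=4.5,interpolation=cv2.INTER_CUBIC))
```

```text
-1 27.74 [-3.5  1.4  5.5] [ 0.24  0.54 -0.67] 12.2917
-2 28.57 [-6.7  1.4 16.8] [ 0.15  0.95 -0.44] 12.6417
-3 28.34 [-8.3  0.1 23.4] [ 0.08  1.17 -0.26] 12.9917
28.51 [-0.4 -0.6 -6.7]
```

View pics/w6c.png

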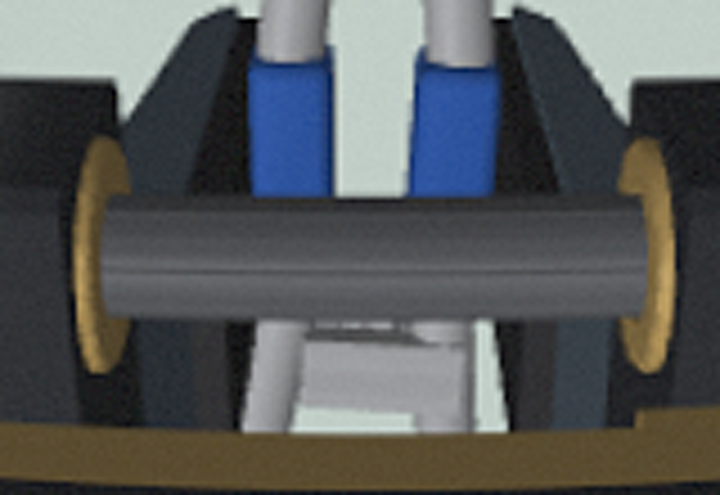

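Lowering 1 mm let the teeth pass, and the handle closed to its stop (28.5 mm). I'll let go slightly to check the lock.

Run:
```python
from h import *
command_gripper(0.45); dwell(.2); print(read_opening()*91,read_wrist_force().round(1),read_position(),read_time())
im=snapshot("wrist")
cv2.imwrite("pics/w7c.png",cv2.resize(im[0:320,220:420],None,fx=3.5,fy=1.85,interpolation=cv2.INTER_CUBIC))
cv2.imwrite("pics/t7.png",cv2.resize(snapshot("top")[150:230,300:370],None,fx=8,fy=7,interpolation=cv2.INTER_CUBIC))
```

```text
40.95152758582213 [0.3 0.3 0.4] [542.49374099 -74.57942973  71.06345918] 13.9583
```

View pics/w7c.png

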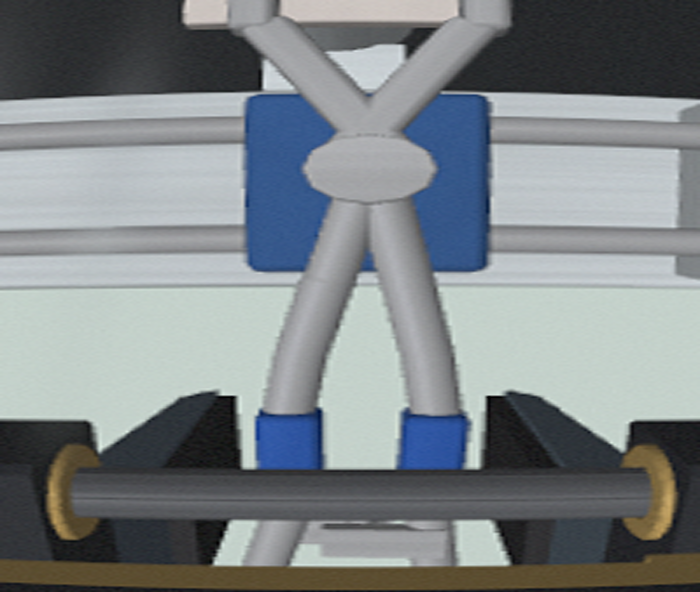

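View pics/t7.png

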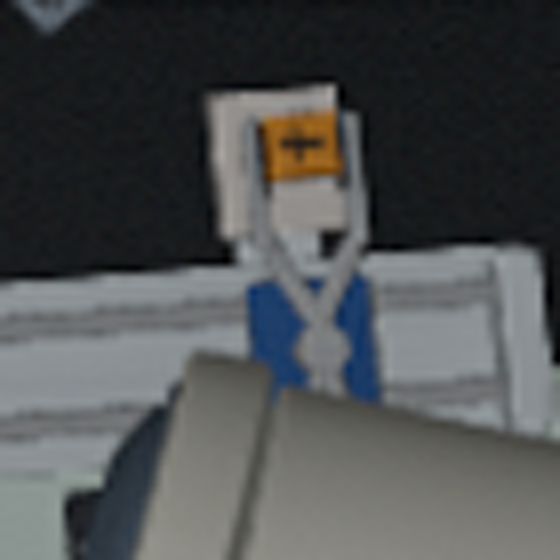

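Locked: the handle stays shut with 41 mm between the fingers, and the block sits between the jaws at about (302,145) in the crop. Next I'll measure the block and slide with the fingers loosely caged around the grips.

Run:
```python
from h import *
ps=0.076; v=np.array([-np.sin(ps),np.cos(ps),0])
def blk():
    out=[]
    im=snapshot("top"); 
    for a,c in blobs(im,(8,150,120),(22,255,255),20):
        if 230<c[0]<420 and 100<c[1]<200: out.append(ray("top",*c,99))
    p=read_position();r=read_tool_rot();w=snapshot("wrist")
    return out,im,w
b,_,_=blk(); print(b)
ring=np.array([688.1,96.8,0]); s=(ring-b[0])@v; print("s",s)
command_gripper(0.365); print(read_opening()*91)
p=np.array(read_position()); p[2]=71
move_straight((p+v*s*0.5).tolist(),velocity=50)
print(read_opening()*91,read_wrist_force().round(1)); b,_,_=blk(); print(b,read_time())
s2=(ring-b[0])@v;print(s2)
p=np.array(read_position()); p[2]=71
move_straight((p+v*s2).tolist(),velocity=50); dwell(.2)
b,im,w=blk(); print(b,[ (ring-x)@v for x in b],read_wrist_force().round(1),read_time())
cv2.imwrite("pics/t8.png",cv2.resize(im[120:280,230:390],None,fx=4,fy=3.7,interpolation=cv2.INTER_CUBIC)); cv2.imwrite("pics/w8.png",w)
```

```text
[array([704.72364177, -64.05486865,  99.        ])]
s 161.6527242490344
33.09611854221687
33.463863045624954 [-0.3 -0.8  0.2]
[array([698.29345267,  15.16074645,  99.        ])] 16.375
82.17754969084271
[array([691.64462625,  97.22786527,  99.        ])] [np.float64(-0.1574978574036245)] [ 0.  -0.1 -0. ] 18.4667
```

View pics/t8.png

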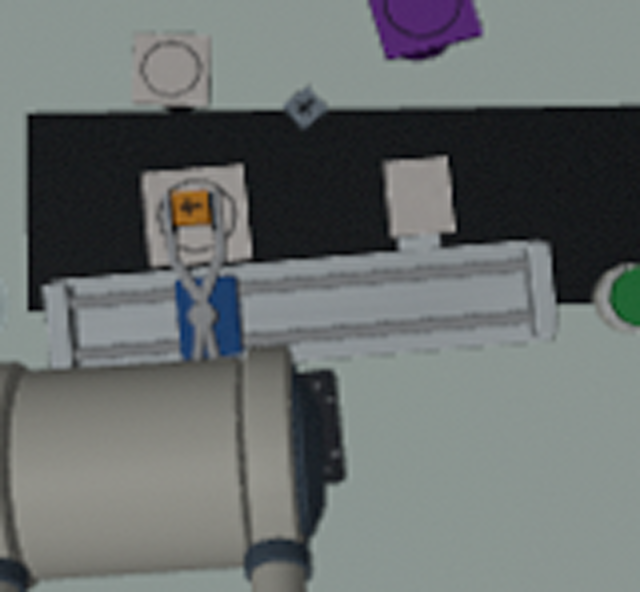

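View pics/w8.png

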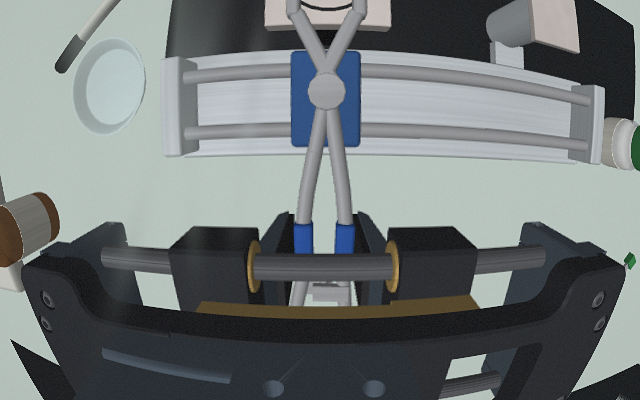

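The block is over the ring centre along the rail, with a residual of about 0.2 mm. I'll let go, retract upward and check the lock, the block and the pad.

Run:
```python
from h import *
command_gripper(0.6)
p=np.array(read_position()); p[2]=200
move_straight(p.tolist(),velocity=120)
reach([500,80,240],rv(0.076)); dwell(.2)
p=read_position();r=read_tool_rot();im=snapshot("wrist")
cv2.imwrite("pics/w9.png",im); np.save("w9.npy",np.r_[p,r]); print(p,read_time())
top=snapshot("top"); cv2.imwrite("pics/t9.png",top)
for k,lo,hi,z in(("red",(0,150,60),(6,255,255),100),("org",(8,150,80),(22,255,255),99),("blue",(100,130,40),(125,255,255),94)):
    print(k,"wrist",[(a,c,wray(*c,z,p,r).round(1)) for a,c in blobs(im,lo,hi,80) if a<2000])
    print(k,"top",[(a,ray("top",*c,z).round(1)) for a,c in blobs(top,lo,hi,15) if 230<c[0]<420 and 100<c[1]<290])
```

```text
[499.93780585  80.04823791 238.97054021] 20.7833
red wrist [(np.int32(496), array([296.9, 213.7]), array([468.9, 104.6, 100. ]))]
red top []
org wrist [(np.int32(375), array([318.9,   9.3]), array([682.6,  97.4,  99. ]))]
org top [(np.int32(72), array([691.4,  97.8,  99. ]))]
blue wrist [(np.int32(492), array([306.3,  80.7]), array([606.6, 104.3,  94. ])), (np.int32(534), array([332.2,  80.3]), array([608.9,  78.5,  94. ])), (np.int32(219), array([307.7, 152.4]), array([533.4,  97.7,  94. ])), (np.int32(214), array([328.7, 153.1]), array([534.3,  76.2,  94. ]))]
blue top [(np.int32(117), array([613.5,  75.2,  94. ])), (np.int32(52), array([610.4, 103.5,  94. ])), (np.int32(26), array([535.1,  97.8,  94. ])), (np.int32(27), array([535.3,  76.1,  94. ]))]
```

View pics/w9.png

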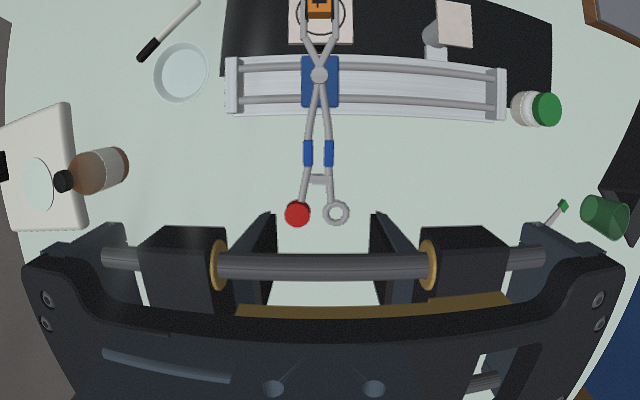

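Forceps locked, with the grips 21.5 mm apart (second tooth). Jaw centre computes to (689.2,97.5) against the ring at (688.1,96.8). Red pad is at (297,214), which is (468.5,104.7) in world. Next I'll shut the fingers and press it.

Run:
```python
from h import *
command_gripper(0.0); print(read_opening()*91)
X,Y=467.5,105.3
reach([X,Y,150],rv(0.076))
move_straight([X,Y,104],velocity=80); f0=read_wrist_force(); print(f0.round(1))
for z in(100,98,96,95,94,93):
    move_straight([X,Y,z],velocity=25); dwell(.1); f=read_wrist_force(); print(z,read_position().round(1),f.round(1),read_time())
    if z<=96 and (f-f0)[2]>5.0: break
dwell(.2)
t=snapshot("top"); cv2.imwrite("pics/t10.png",cv2.resize(t[120:280,230:390],None,fx=4,fy=3.7,interpolation=cv2.INTER_CUBIC))
print([(a,ray("top",*c,97.5).round(1)) for a,c in blobs(t,(8,150,80),(22,255,255),15) if 230<c[0]<420 and 100<c[1]<290])
```

```text
0.6347471654552862
[-0.3  0.5  0.2]
100 [467.6 105.3 100.1] [0.4 0.6 0.2] 23.3583
98 [467.5 105.3  98. ] [-1.1  0.4  1.9] 23.7083
96 [467.5 105.3  96. ] [-1.5  0.5  3.4] 24.0583
95 [467.4 105.3  95. ] [-0.9 -0.   4.6] 24.4083
94 [467.4 105.3  94. ] [-2.3  0.4  5.4] 24.7583
[(np.int32(66), array([691.2,  96.6,  97.5]))]
```

View pics/t10.png

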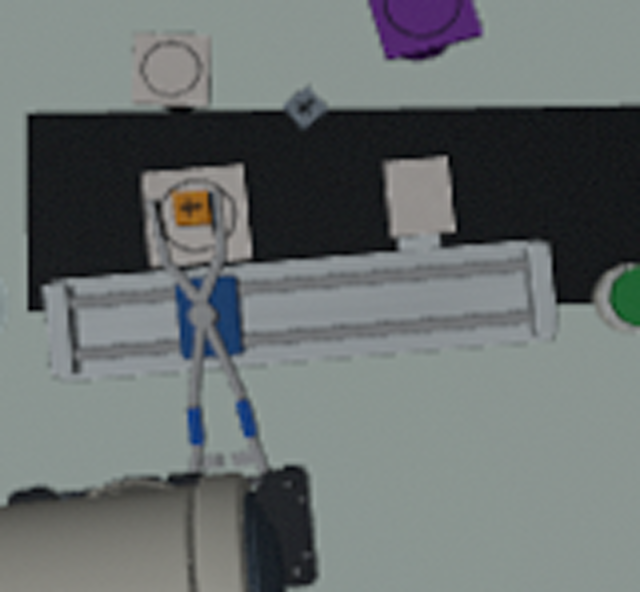

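The jaws are wide open, the handles are spread and the block sits at (192,208) in the ring. I'll retract and look closer, especially for the gap at the fixed jaw.

Run:
```python
from h import *
move_straight([467.5,105.3,150],velocity=80)
reach([590,95,260],rv(0.076)); dwell(.2)
p=read_position();r=read_tool_rot();im=snapshot("wrist"); np.save("w11.npy",np.r_[p,r])
cv2.imwrite("pics/w11.png",im); print(p,read_time())
cv2.imwrite("pics/w11c.png",cv2.resize(im[20:200,250:390],None,fx=4.5,fy=3.3,interpolation=cv2.INTER_CUBIC))
print([(a,c,wray(*c,97.5,p,r).round(1)) for a,c in blobs(im,(8,150,80),(22,255,255),80) if a<3000])
```

```text
[588.56125281  95.19039586 258.80247077] 26.8083
[(np.int32(407), array([327.6,  87.6]), array([691. ,  97.5,  97.5]))]
```

View pics/w11c.png

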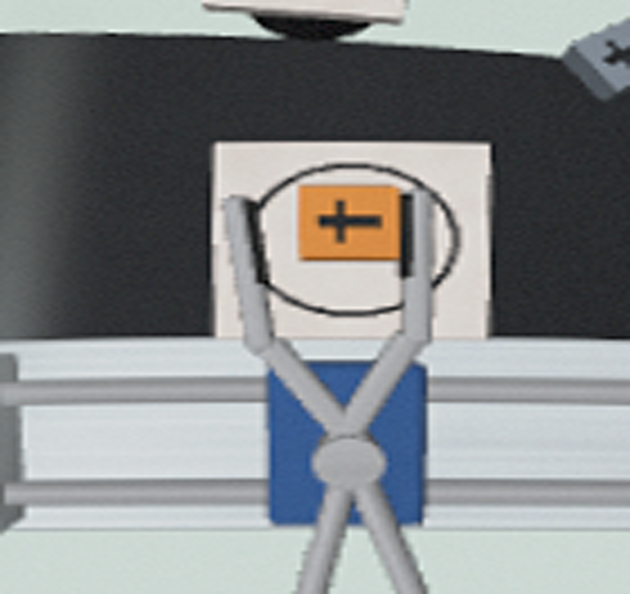

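The block stands in the ring at (691,97.5), but its right face still seems to touch the fixed jaw's pad. To leave it free, I'll nudge the open shuttle about 4 mm toward −y with one finger on the left grip.

Run:
```python
from h import *
v=np.array([-np.sin(.076),np.cos(.076),0]); m=np.array([535.0,80.2,76.])
command_gripper(0.78)
reach((m+[0,0,60]).tolist(),rv(0.076))
move_straight(m.tolist(),velocity=90)
command_gripper(0.56); print(read_opening()*91,read_wrist_force().round(1),read_time())
move_straight((m-6.6*v).tolist(),velocity=25); print(read_wrist_force().round(1))
move_straight((m-2.5*v).tolist(),velocity=40)
command_gripper(0.75)
move_straight((m-2.5*v+[0,0,74]).tolist(),velocity=100)
reach([590,95,260],rv(0.076)); dwell(.1)
p=read_position();r=read_tool_rot();im=snapshot("wrist")
cv2.imwrite("pics/w12c.png",cv2.resize(im[20:200,250:390],None,fx=4.5,fy=3.3,interpolation=cv2.INTER_CUBIC))
print([(a,c,wray(*c,97.5,p,r).round(1)) for a,c in blobs(im,(8,150,80),(22,255,255),80) if a<3000],read_time())
cv2.imwrite("pics/t12.png",snapshot("top"))
```

```text
51.053642682832034 [ 0.7 -1.3  0.6] 29.8833
[-0.2  0.4 -0.4]
[(np.int32(390), array([327.1,  87.6]), array([691.3,  97.7,  97.5]))] 32.6333
```

View pics/w12c.png

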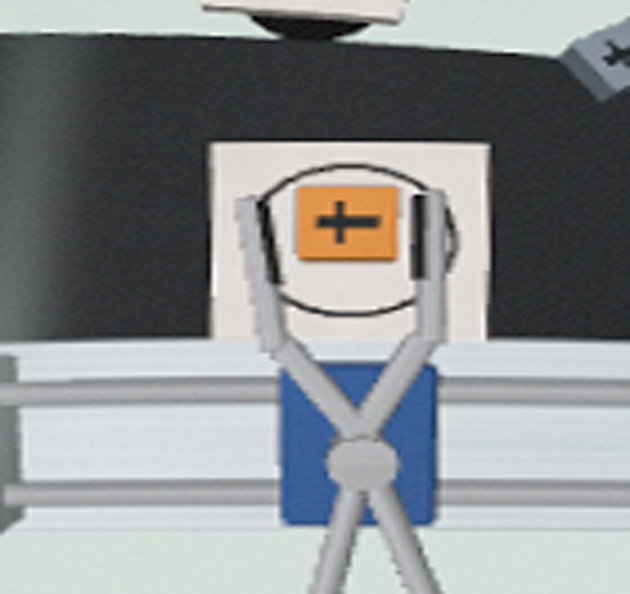

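View pics/t12.png

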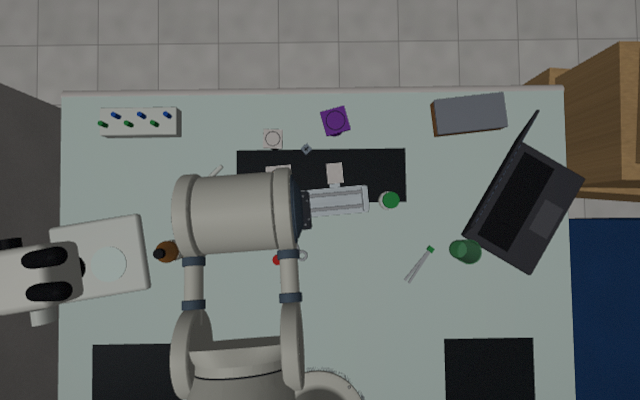

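The block now has a visible gap to both jaws and is inside the ring. The bystanders in view haven't moved and the robot is touching nothing, so I'm handing in.

```bash
python3 -c "
from plant import *
print(read_time(),read_wrist_force());close_job()"
```

```text
32.6833 [ 0.27995875  0.74641414 -0.34192922]
the job is handed in; nothing more can be done
```

The block is standing free inside the black ring of the larger white stage, and I handed the job in at 32.7 s of the 48 s allowed; the interface gives no verdict.

- **Squeezing:** three squeezes stalled at about 35 mm over the grips. After the first of them the grips sprang back open when I let go. Lowering the gripped handles 1–3 mm while squeezing let the handle close to its stop. With the fingers off, the forceps stayed locked at about 31.5 mm, which matches the second tooth.
- **Sliding and release:** I slid the shuttle about 162 mm, let go with the forceps still locked, and pressed the red pad about 6 mm at 5.4 N. The jaws sprang wide open.
- **Extra step:** the block still seemed to touch the fixed jaw, so I nudged the open shuttle about 4 mm back toward the loading deck.

**Last checks:**
- **Block:** it measured (691, 97.7) against the ring centre at (688.1, 96.8). It is about 3 mm off-centre, all inside the ring, with a visible gap to both jaws.
- **Bystanders:** those visible in the last top view look unmoved. The arm hid the dish and the marker in that picture; both were last seen in the wrist view before the pad press.
- **Disagreement:** the block's position across the rail (x) came out at 691 mm in the top view. The pivot geometry puts the jaw centre at 689, and one wrist view with the block cut off at the edge gave 683.

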